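# Complete the vial tray and hold the needle head over it

## Robot

A 6-joint arm with a two-finger parallel gripper is mounted at the origin on a cart in front of the work surface, level with it; the furniture and walls round the work are solid. World frame = base frame: x ahead of the robot, y to its left, z up, the work surface at z = 0. Lengths are in m, angles in rad, forces in N, time in s.
With the tool pointing down it reaches from about 0.35 to 0.775 m from the base axis. Payload 5.5 kg.
Tool frame: the origin (TCP) lies between the finger pads, 19 mm behind the fingertips; this is the grasp point; z points along the fingers, y is the line along which they close (so a half turn about z gives the same grasp; the last joint's range is limited). The gripper opens to 85 mm and grips with 20 to 120 N. Pads are 22 mm wide; open, the fingers measure 114 mm over their backs; the gripper's body (76 mm by 85 mm) begins 54 mm behind the grasp point. The pads swing forward as they close: fully open they stand 13 mm farther back than shut.
Start: joints at [1.133, 0.313, 0.046, 1.304, 0, 1.431], TCP at [0.169, 0.55, 0.25] pointing down, gripper open.
Joint ranges: [-2.76, 2.76], [-0.86, 1.69], [-1.03, 1.26], [-2.2, 2.34], [-1.47, 1.5], [-3.14, 3.14]. Speed limits (rad/s): [2.57, 2.57, 3.14, 3.14, 3.14, 3.14].

## Interface

Orientations are given as a rotation vector (axis times angle).
In Python, from cell import manip gives the robot as it stands. The module is installed in compiled form; this text tells all that it offers.
- The arm moves only by the shell command python3 -m handwheel 'ROWS' [FORCE]. ROWS is text: rows parted by semicolons, each of 5 numbers parted by spaces: the shift along the tool's x, y, z in cm, then the turn about the tool's z in rad, then the opening, from -1 (shut) to 1 (fully open). In form: dx dy dz turn claw; .... A call has 1 to 5 rows; each row shifts and turns the commanded pose from where the row before left it, along the tool's axes as they then stand; what a row does not reach is not made up. A row lasts 1/8 s, in which the tool goes at most 62.5 mm and 10.7 degrees, less where a joint would pass 70% of its speed; a pose out of reach is approached as far as the arm can. A call with a gripper value outside its range is refused whole. The fingers move at their own pace and stop on an object; FORCE is the grip in N (left out, the last holds). Time passes only in rows, so rows that do not move let the fingers close. It gives the time, the measured TCP pose, the force, the opening and the grip force at its end, in the units of the state.
- manip.observe(): the state, without advancing time (a new reading comes with each control period).
- manip.read_camera(name): name is "scene" or "top" or "wrist"; returns a dict with "img" (420x560x3 uint8, blue, green, red), "range_z" (420x560 float32, m along the optical axis (not along the pixel's ray), 0 where there is no reading), "fovy" (degrees; the focal length in pixels is half the picture's height over the tangent of half this angle, whatever the lens; pixels are square), "cx", "cy" (the principal point, pixels), "dist" ([k1, k2, p1, p2, k3] as OpenCV has them; the pictures are not rectified), "extrinsics" (4x4, takes a point from world to camera coordinates); the wrist camera has in their place "tool_from_camera" (4x4, takes a point from camera to tool coordinates, whose origin is the TCP and whose axes are the flange's). Camera axes: x right, y down, z forward; pixel columns grow to the right and rows downward; lengths in m; the calibration is good to about 2 mm. A picture is of the moment at which its call begins: read the wrist's pose just before it.
- manip.hand_in(): hands the job in; it is judged then, once.
The state is a dict: "clock": time; "joint_pos": joint angles; "qvel": joint speeds; "effort": joint torques, N m; "tool_pos": TCP position; "ee_rot": TCP orientation; "force": force on the tool from outside, world axes, zero at the start; "wrist_torque": the same for the moment, N m; "opening": finger opening in m; "gripper_force": force on a finger pad.
Only numpy, scipy, OpenCV 4.12 (cv2) and the standard library are available. Lean on these libraries where they do the work, as an engineer would, in place of code of your own. Each camera call takes 0.05 s, during which the arm holds its last target. There are 200 camera calls.

## Task

Complete the sample tray: set the two loose capped vials upright, all the way down, in its two empty pockets and let go of them. Then take the six-needle sampling head by its handle, carry it over the tube rack and finish holding it still and level about one centimetre above the vials, each needle over the middle of a vial cap, ready to be lowered but touching neither vials nor tray; the program ends while the gripper still holds it there. Leave the four vials already in the tray and all the other things where they are, and do not strike the tube rack.

Things in the scene. Friction and masses are not known exactly. Their poses are not given: they have to be found in the camera images.
- tray: flat grey tray fixed to the bench, 126 (x) x 140 (y) x 18 high; origin: centre of its underside. Six round blind pockets 36 wide, 14 deep (floor 4 above the bench): rows at x = -39 (near the robot) and +39, each with pockets at y = 46, 0, -46. Fingers closing along tray x, even fully open, clear the other row; along y opened wide they hit neighbours
- pocket_1 (a point): centre of the mouth of a pocket, at tray x = -39, y = 46, z = 18 mm; holds a vial at the start
- pocket_2 (a point): centre of the mouth of a pocket, at tray x = -39, y = 0, z = 18 mm; EMPTY at the start
- pocket_3 (a point): centre of the mouth of a pocket, at tray x = -39, y = -46, z = 18 mm; holds a vial at the start
- pocket_4 (a point): centre of the mouth of a pocket, at tray x = 39, y = 46, z = 18 mm; holds a vial at the start
- pocket_5 (a point): centre of the mouth of a pocket, at tray x = 39, y = 0, z = 18 mm; holds a vial at the start
- pocket_6 (a point): centre of the mouth of a pocket, at tray x = 39, y = -46, z = 18 mm; EMPTY at the start
- vial_a: loose closed vial, 28 in diameter, 55 high, 30 g: white body with a bevelled foot, white cap with a dark rubber disc 10 wide in its middle; stands upright on the bench away from the tray; origin: centre of its underside, z up its axis. Seated in a pocket its underside is 4 and its top 59 above the bench. Grip it about 38 above its underside
- vial_b: second loose vial, same as vial_a; either may go in either empty pocket
- vial_c: vial like vial_a, already seated in pocket_1; stays there
- vial_d: vial like vial_a, already seated in pocket_3; stays there
- vial_e: vial like vial_a, already seated in pocket_4; stays there
- vial_f: vial like vial_a, already seated in pocket_5; stays there
- needle_head: six-needle sampling head, 150 to 310 g: aluminium plate 96 (x) x 110 (y), 30 to 40 above the needle tips; six steel needles 4 thick below it in the same grid as the pockets; black block handle on top, 22 thick (x), 70 long (y), 40 to 84 above the tips; grip it across x, TCP 64 above the tips. Stands on its needles; origin: grid centre at tip height, z up. Either way round fits
- needle_first (a point): tip of the corner needle at needle_head x = -39, y = +46, z = 0 mm
- needle_last (a point): tip of the opposite corner needle at needle_head x = +39, y = -46, z = 0 mm
- rack: blue plastic tube rack, fixed, 62 x 166 (its own y, which lies roughly along world x), 68 high, with four test tubes standing in it that reach 156 above the bench; stands between needle head and tray; origin: centre of its underside. Behind it and the tray a tall glass balance stands fixed (x over 0.63 m, y -0.08 to 0.18 m, taller than the carrying height): keep the gripper clear of it
- dropper: bystander: loose dropper bottle with a rubber bulb, 35 x 35 x 108; origin under its centre
- flask: bystander: loose conical flask with a white stopper, 65 in diameter, 138 high; origin under its centre
- timer_clock: bystander: loose white countdown timer, 37 x 66 x 63; origin under it

How it is judged:
On the way:
1. both loose vials stand fully down in the two empty pockets, released, with the needle head still standing where it was (((horizontal distance between vial_a and pocket_2 below 0.006 m and z of each of vial_a, vial_b in the frame of tray below 0.008 m and angle between each of vial_a, vial_b's own z axis and vertical below 0.1 rad and horizontal distance between vial_b and pocket_6 below 0.006 m) or (horizontal distance between vial_a and pocket_6 below 0.006 m and z of each of vial_a, vial_b in the frame of tray below 0.008 m and angle between each of vial_a, vial_b's own z axis and vertical below 0.1 rad and horizontal distance between vial_b and pocket_2 below 0.006 m)) and contact force between the fingers and vial_a below 0.1 N and contact force between the fingers and vial_b below 0.1 N and distance of needle_head from where it was at the start of the episode below 0.02 m), for 0.2 s.
At the end, for the whole second after the job is handed in: Six vials down in pockets, the two added within 6 mm of centre, upright within 0.1 rad, released. Head held by the fingers, still, level within 0.1 rad, corner needles within 9 mm of corner pocket centres (either way round), tips 3 to 25 mm above the vial tops (62 to 84 mm above the bench) (((horizontal distance between vial_a and pocket_2 below 0.006 m and z of each of vial_a, vial_b in the frame of tray below 0.008 m and angle between each of vial_a, vial_b's own z axis and vertical below 0.1 rad and horizontal distance between vial_b and pocket_6 below 0.006 m) or (horizontal distance between vial_a and pocket_6 below 0.006 m and z of each of vial_a, vial_b in the frame of tray below 0.008 m and angle between each of vial_a, vial_b's own z axis and vertical below 0.1 rad and horizontal distance between vial_b and pocket_2 below 0.006 m)) and contact force between the fingers and vial_a below 0.1 N and contact force between the fingers and vial_b below 0.1 N and z of each of vial_c, vial_d, vial_e, vial_f in the frame of tray below 0.008 m and ((horizontal distance between needle_first and pocket_1 below 0.009 m and horizontal distance between needle_last and pocket_6 below 0.009 m) or (horizontal distance between needle_first and pocket_6 below 0.009 m and horizontal distance between needle_last and pocket_1 below 0.009 m)) and z of needle_first in the frame of tray between 0.062 and 0.084 m and z of needle_last in the frame of tray between 0.062 and 0.084 m and angle between needle_head's own z axis and vertical below 0.1 rad and contact force between the fingers and needle_head above 1 N and linear speed of needle_head below 0.02 m/s and angular speed of needle_head below 0.15 rad/s); the arm keeps its last pose, push and grip.
It fails at once if the needle head touches the tray or a vial (over 0.3 N) (contact force between needle_head and tray above 0.3 N or contact force between needle_head and vial_a above 0.3 N or contact force between needle_head and vial_b above 0.3 N or contact force between needle_head and vial_c above 0.3 N or contact force between needle_head and vial_d above 0.3 N or contact force between needle_head and vial_e above 0.3 N or contact force between needle_head and vial_f above 0.3 N).
It fails at once if the tube rack is struck by the robot, a vial or the needle head (over 2 N) (contact force between rack and the arm above 2 N or contact force between rack and the fingers above 2 N or contact force between rack and needle_head above 2 N or contact force between rack and vial_a above 2 N or contact force between rack and vial_b above 2 N).
It fails at once if a vial already in the tray is moved more than 10 mm (distance of any of vial_c, vial_d, vial_e, vial_f from where it was at the start of the episode above 0.01 m).
It fails at once if a bystander is moved more than 20 mm (distance of any of dropper, flask, timer_clock from where it was at the start of the episode above 0.02 m).
It also fails if it takes over 72 s, if anything falls off the work surface, if the arm or the gripper's body presses on something with over 40 N, if the wrist force passes 120 N, or if a joint passes its speed limit or range.

## Working session

There is one attempt and no reset: what is moved stays moved. The work goes in short steps, Python scripts to look and compute and a shell command to move; the robot and the scene stay as the last step left them, time stands still between calls to the robot, and variables do not carry over. Pictures are saved under pics/ and viewed, at most 10 in all, crops included, and the job is handed in when it is done.

```bash
mkdir -p pics; cat > h.py <<'E'
import numpy as np, cv2
from cell import manip
from scipy.spatial.transform import Rotation as R
def K(c):
    f=c["img"].shape[0]/2/np.tan(np.radians(c["fovy"])/2)
    return np.array([[f,0,c["cx"]],[0,f,c["cy"]],[0,0,1]])
def T_wc(c,st=None):
    if "extrinsics" in c: return np.linalg.inv(np.array(c["extrinsics"]))
    T=np.eye(4);T[:3,:3]=R.from_rotvec(st["ee_rot"]).as_matrix();T[:3,3]=st["tool_pos"]
    return T@np.array(c["tool_from_camera"])
def ray(c,T,uv):
    p=cv2.undistortPoints(np.array(uv,float).reshape(-1,1,2),K(c),np.array(c["dist"])).reshape(-1,2)
    d=np.c_[p,np.ones(len(p))]@T[:3,:3].T
    return T[:3,3],d
def at_z(c,T,uv,z):
    o,d=ray(c,T,uv); return o+d*((z-o[2])/d[:,2])[:,None]
def cloud(c,T):
    h,w=c["range_z"].shape
    v,u=np.mgrid[:h,:w]; p=cv2.undistortPoints(np.stack([u,v],-1).reshape(-1,1,2).astype(float),K(c),np.array(c["dist"])).reshape(-1,2)
    P=np.c_[p,np.ones(len(p))]*c["range_z"].reshape(-1,1)
    return (P@T[:3,:3].T+T[:3,3]).reshape(h,w,3)
E
python3 - <<'E'
from h import *
s=manip.observe();print({k:np.round(v,3) for k,v in s.items()})
for n in("top","scene"):
    c=manip.read_camera(n);cv2.imwrite(f"pics/{n}0.png",c["img"]);np.save(f"{n}0.npy",c,allow_pickle=True)
    print(n,np.round(T_wc(c),3).tolist(),c["fovy"])
E
```

```text
{'clock': np.float64(0.0), 'joint_pos': array([1.133, 0.314, 0.045, 1.304, 0.   , 1.431]), 'qvel': array([ 0.001,  0.002, -0.   ,  0.003, -0.001, -0.   ]), 'effort': array([-1.0000e-03, -4.8064e+01,  2.9853e+01,  2.0000e-02, -0.0000e+00,
        0.0000e+00]), 'tool_pos': array([0.169, 0.549, 0.249]), 'ee_rot': array([-4.660e-01, -3.106e+00,  3.000e-03]), 'force': array([0.513, 0.482, 0.561]), 'wrist_torque': array([-0.009,  0.041, -0.009]), 'gripper_force': np.float64(0.0), 'opening': np.float64(0.085)}
top [[-0.024, -0.985, 0.171, 0.317], [-1.0, 0.023, -0.006, -0.016], [0.002, -0.171, -0.985, 1.327], [0.0, 0.0, 0.0, 1.0]] 48.037351836505614
scene [[0.722, -0.288, 0.629, -0.333], [-0.692, -0.292, 0.66, -0.918], [-0.006, -0.912, -0.41, 0.613], [0.0, 0.0, 0.0, 1.0]] 45.7525051994916
```

View pics/top0.png

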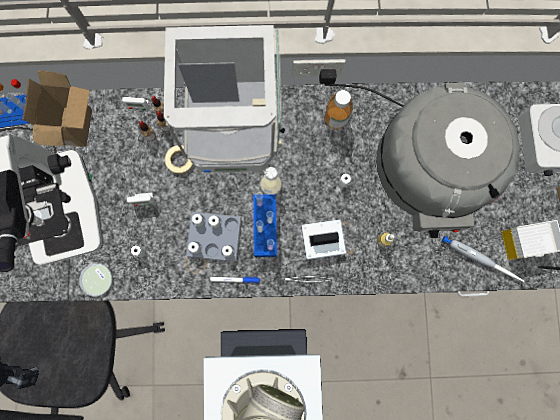

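View pics/scene0.png

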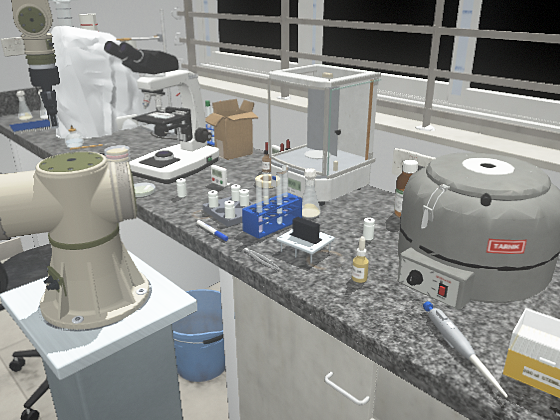

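Top view: the loose vials are at (136,250) and (346,179). The tray is near (213,235), with vials at (197,219), (213,219), (193,247) and (227,250). The needle head is at (323,238), the rack at (265,225), the flask at (271,180), the dropper at (387,240) and the timer at (140,200).

```bash
python3 - <<'E'
from h import *
c=np.load("top0.npy",allow_pickle=True).item();T=T_wc(c);P=cloud(c,T)
def show(n,uv,z): print(n,np.round(at_z(c,T,uv,z),4).tolist(), np.round([P[v,u] for u,v in uv],3).tolist())
show("loose",[(136,250),(346,179)],.055)
show("seated4,5,1,3",[(197,219),(213,219),(193,247),(227,250)],.059)
show("handle",[(323,238)],.084)
show("rack",[(265,225)],.068);show("timer,dropper,flask",[(140,200),(387,240),(271,173)],.1)
im=c["img"][150:280,110:410]; cv2.imwrite("pics/topcrop.png",cv2.resize(im,(780,338),interpolation=cv2.INTER_CUBIC))
w=manip.read_camera("wrist");print(np.round(w["tool_from_camera"],3).tolist(),w["fovy"])
print(R.from_rotvec(manip.observe()["ee_rot"]).as_matrix().round(3))
E
```

```text
loose [[0.4427, 0.3331, 0.055], [0.6271, -0.2464, 0.055]] [[0.443, 0.334, 0.053], [0.628, -0.247, 0.053]]
seated4,5,1,3 [[0.5234, 0.1666, 0.059], [0.5224, 0.123, 0.059], [0.4471, 0.1774, 0.059], [0.4369, 0.0856, 0.059]] [[0.523, 0.166, 0.061], [0.522, 0.123, 0.06], [0.447, 0.177, 0.06], [0.437, 0.085, 0.061]]
handle [[0.4605, -0.1715, 0.084]] [[0.46, -0.171, 0.088]]
rack [[0.5013, -0.0183, 0.068]] [[0.501, -0.018, 0.068]]
timer,dropper,flask [[0.5715, 0.3131, 0.1], [0.4492, -0.3378, 0.1], [0.6372, -0.0376, 0.1]] [[0.58, 0.324, 0.06], [0.452, -0.344, 0.076], [0.628, -0.037, 0.135]]
[[-0.002, -0.956, -0.293, 0.074], [1.0, -0.002, -0.001, 0.001], [0.001, -0.293, 0.956, -0.122], [0.0, 0.0, 0.0, 1.0]] 63.635116001887695
[[-0.956  0.293 -0.001]
 [ 0.293  0.956 -0.001]
 [ 0.    -0.001 -1.   ]]
```

View pics/topcrop.png

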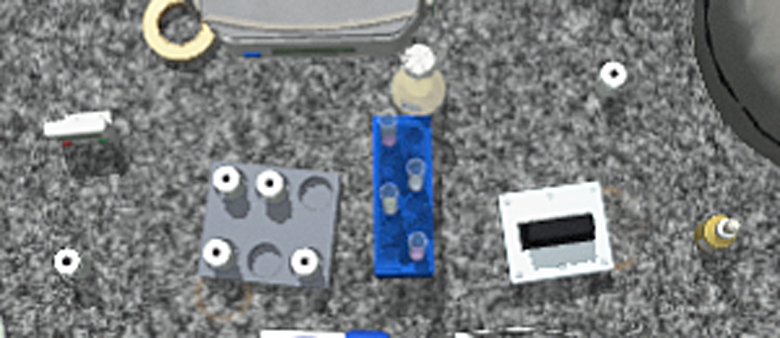

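The crop shows the tray turned about -6°, with pockets 2 at (265,260) and 6 at (315,192) empty. The head handle runs from (520,232) to (595,220), a yaw of about +9°.

```bash
python3 -m handwheel '-5.4 -2.1 0 0 1;-5.4 -2.1 0 0 1;-5.4 -2.1 0 0 1;-5.4 -2.1 0 0 1;-5.4 -2.1 0 0 1' && python3 -m handwheel '-5.4 -2.1 0 0.17 1;0 0 0 0.17 1;0 0 0 0.17 1;0 0 0 0.17 1;0 0 0 0.17 1' && python3 -m handwheel '0 0 0 0.17 1;0 0 0 0.17 1;0 0 0 0.17 1;0 0 0 0 1;0 0 0 0 1'
cat >> h.py <<'E'
def go(x,y,z=None,head=None):
    s=manip.observe();M=R.from_rotvec(s["ee_rot"]).as_matrix();p=np.array(s["tool_pos"])
    t=np.array([x,y,p[2] if z is None else z])
    h=np.degrees(np.arctan2(M[1,0],M[0,0]))
    print("pos",p.round(4),"head",h.round(2),"tilt",M[:,2].round(4),"shift cm",((t-p)@M*100).round(2),"turn",None if head is None else np.radians((h-head+180)%360-180).round(3),"t",round(float(s["clock"]),2))
def snap(n,name):
    s=manip.observe();c=manip.read_camera(n);c["st"]=s;np.save(name+".npy",c,allow_pickle=True);cv2.imwrite("pics/"+name+".png",c["img"]);return c,T_wc(c,s)
E
python3 - <<'E'
from h import *
go(.443,.333,.2,83.7)
snap("wrist","w1")
E
```

```text
clock: 0.78
tool_pos: [0.3972, 0.3688, 0.2498]
ee_rot: [-0.466, -3.107, -0.0]
force: [0.9, 0.6, 0.8]
opening: 0.0851
gripper_force: 0.0
clock: 1.4
tool_pos: [0.4414, 0.334, 0.2496]
ee_rot: [-1.713, -2.633, 0.001]
force: [0.4, 0.0, 0.1]
opening: 0.0858
gripper_force: 0.0
clock: 2.02
tool_pos: [0.4414, 0.3341, 0.2498]
ee_rot: [-2.313, -2.126, 0.0]
force: [-0.1, -0.3, -0.5]
opening: 0.0854
gripper_force: 0.0
pos [0.4414 0.3341 0.2498] head 85.17 tilt [-3.e-04 -1.e-04 -1.e+00] shift cm [-0.1   0.17  4.98] turn 0.026 t 2.02
```

View pics/w1.png

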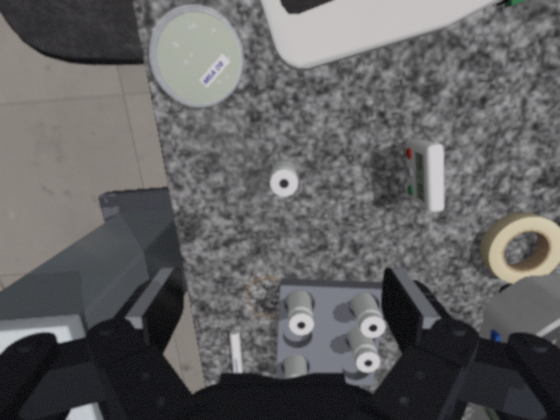

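Wrist view: the dark disc of loose vial a is at (284,183), the tray below it has vials at (301,325), (372,328) and (368,362), and the timer is at (428,175).

```bash
python3 - <<'E'
from h import *
c=np.load("w1.npy",allow_pickle=True).item();T=T_wc(c,c["st"])
def disc(c,T,uv,z,r=6):
    g=cv2.cvtColor(c["img"],cv2.COLOR_BGR2GRAY).astype(float);u,v=uv
    w=np.clip(120-g[v-r:v+r+1,u-r:u+r+1],0,None);yy,xx=np.mgrid[v-r:v+r+1,u-r:u+r+1]
    q=((xx*w).sum()/w.sum(),(yy*w).sum()/w.sum());print(np.round(q,1),at_z(c,T,[q],z).round(4),cloud(c,T)[v,u].round(3))
disc(c,T,(284,183),.055)
for q in [(301,325),(372,328),(368,362)]: disc(c,T,q,.059)
go(.443,.333,.038,83.7)
E
```

```text
[283.5 183.1] [[0.4435 0.3368 0.055 ]] [0.444 0.337 0.054]
[300.8 324.8] [[0.4488 0.1801 0.059 ]] [0.449 0.179 0.058]
[372.7 327.6] [[0.526  0.1702 0.059 ]] [0.525 0.17  0.059]
[367.9 362.8] [[0.52   0.1247 0.059 ]] [0.521 0.124 0.057]
pos [0.4414 0.3342 0.2499] head 85.15 tilt [-2.e-04 -0.e+00 -1.e+00] shift cm [-0.11  0.17 21.19] turn 0.025 t 2.08
```

```bash
python3 -m handwheel '0.1 0.2 5 0.025 1;0 0 5 0 1;0 0 5 0 1;0 0 4.2 0 1;0 0 2 0 1' && python3 -m handwheel '0 0 0 0 -1;0 0 0 0 -1;0 0 0 0 -1;0 0 0 0 -1;0 0 0 0 -1' 30 && python3 -m handwheel '0 0 0 0 -1;0 0 -4 0 -1;0 0 -6 0 -1;0 0 -6 0 -1;0 0 -5 0 -1' && python3 - <<'E'
from h import *
go(.443,.333,.038,83.7); snap("wrist","w2")
E
```

```text
clock: 2.7
tool_pos: [0.4419, 0.3341, 0.0353]
ee_rot: [-2.34, -2.095, 0.006]
force: [-0.1, 0.1, 0.7]
opening: 0.0853
gripper_force: 0.0
clock: 3.32
tool_pos: [0.4446, 0.3356, 0.0395]
ee_rot: [2.342, 2.093, 0.005]
force: [-0.4, -0.7, 6.5]
opening: 0.0269
gripper_force: 29.6
clock: 3.95
tool_pos: [0.4437, 0.3351, 0.2509]
ee_rot: [2.342, 2.093, 0.004]
force: [-0.1, 0.0, -0.7]
opening: 0.0272
gripper_force: 29.7
pos [0.4437 0.3351 0.2509] head 83.59 tilt [ 0.002   0.0011 -1.    ] shift cm [-0.25 -0.09 21.29] turn -0.002 t 3.95
```

View pics/w2.png

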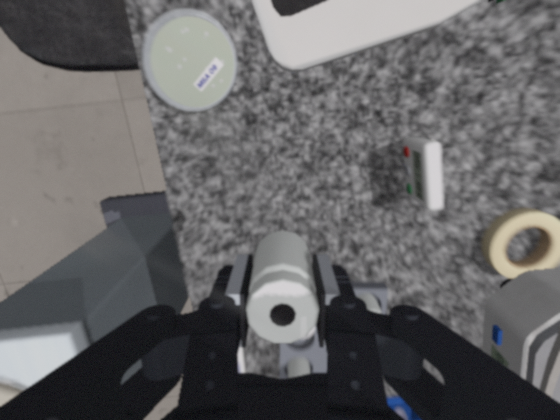

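Vial a is held upright between the fingers, with its disc at (283,314).

```bash
python3 - <<'E'
from h import *
c=np.load("w2.npy",allow_pickle=True).item();T=np.array(c["tool_from_camera"])
print("disc in tool",at_z(c,T,[(283,314)],-.0155).round(4), "depth pt",cloud(c,T)[314,283].round(4))
# tray fit from wrist w1
def tray(pts,ids):
    loc={1:(-39,46),3:(-39,-46),4:(39,46),5:(39,0)}
    A=np.array([loc[i] for i in ids])/1000.;B=np.array(pts);a=A.mean(0);b=B.mean(0)
    H=(A-a).T@(B-b);U,S,V=np.linalg.svd(H);Rm=(U@V).T
    print("yaw",np.degrees(np.arctan2(Rm[1,0],Rm[0,0])).round(2),"org",(b-Rm@a).round(4),"p2",(b+Rm@(np.array([-.039,0])-a)).round(4),"p6",(b+Rm@(np.array([.039,-.046])-a)).round(4),"res mm",((B-b-(A-a)@Rm.T)*1000).round(1).tolist())
tray([(.4488,.1801),(.526,.1702),(.520,.1247)],[1,4,5])
tray([(.4471,.1774),(.5234,.1666),(.5224,.123),(.4369,.0856)],[1,4,5,3])
go(.49,.13,.25,83.7)
E
```

```text
disc in tool [[ 0.0022  0.0008 -0.0155]] depth pt [ 0.0018  0.0008 -0.0149]
yaw -7.36 org [0.4814 0.1296] p2 [0.4428 0.1346] p6 [0.5142 0.079 ] res mm [[0.1, -0.1], [-0.0, -0.0], [-0.1, 0.1]]
yaw -6.34 org [0.4812 0.1267] p2 [0.4424 0.131 ] p6 [0.5149 0.0767] res mm [[-0.4, 0.7], [-1.6, -1.5], [2.5, 0.6], [-0.4, 0.3]]
pos [0.4458 0.3364 0.2578] head 83.6 tilt [ 0.0105  0.0058 -0.9999] shift cm [-20.02   6.68   0.7 ] turn -0.002 t 4.0
```

```bash
python3 -m handwheel '-3.5 -1 0 0 -1;-3.5 -1.2 0 0 -1;-3.4 -1 0 0 -1;0 0 0 0 -1;0 0 0 0 -1' && python3 -m handwheel '0 0 0 0 -1;0 0 0 0 -1' && python3 - <<'E'
from h import *
go(.4426,.133,.25,83.3); snap("wrist","w3")
E
```

```text
clock: 4.62
tool_pos: [0.4006, 0.2355, 0.2482]
ee_rot: [2.343, 2.093, 0.002]
force: [-0.3, -0.3, 0.1]
opening: 0.0272
gripper_force: 29.7
clock: 4.88
tool_pos: [0.4004, 0.2358, 0.2478]
ee_rot: [-2.341, -2.094, 0.0]
force: [-0.3, -0.1, 0.2]
opening: 0.0272
gripper_force: 29.7
pos [0.4004 0.2358 0.2478] head 83.63 tilt [-2.e-04  1.e-04 -1.e+00] shift cm [-9.75  5.33 -0.22] turn 0.006 t 4.88
```

View pics/w3.png

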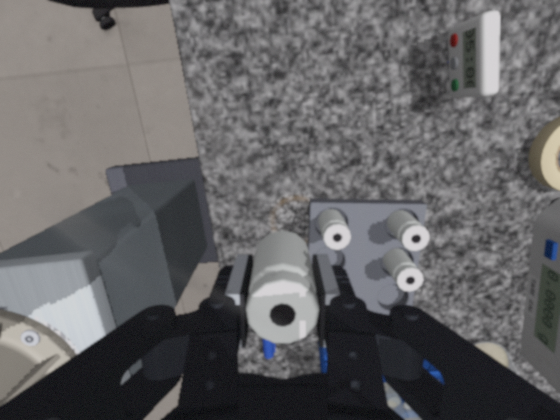

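Discs: pocket 1 (337,238), pocket 4 (416,238), pocket 5 (410,280), held vial (282,314).

```bash
cat >> h.py <<'E'
def disc(c,T,uv,z,r=6):
    g=cv2.cvtColor(c["img"],cv2.COLOR_BGR2GRAY).astype(float);u,v=uv
    w=np.clip(120-g[v-r:v+r+1,u-r:u+r+1],0,None);yy,xx=np.mgrid[v-r:v+r+1,u-r:u+r+1]
    q=((xx*w).sum()/w.sum(),(yy*w).sum()/w.sum());return at_z(c,T,[q],z)[0]
def tray(pts,ids):
    loc={1:(-39,46),3:(-39,-46),4:(39,46),5:(39,0),2:(-39,0),6:(39,-46)}
    A=np.array([loc[i] for i in ids])/1000.;B=np.array(pts)[:,:2];a=A.mean(0);b=B.mean(0)
    H=(A-a).T@(B-b);U,S,V=np.linalg.svd(H);Rm=(U@V).T
    print("yaw",np.degrees(np.arctan2(Rm[1,0],Rm[0,0])).round(2),"org",(b-Rm@a).round(4),"p2",(b+Rm@(np.array([-.039,0])-a)).round(4),"p6",(b+Rm@(np.array([.039,-.046])-a)).round(4),"res mm",((B-b-(A-a)@Rm.T)*1000).round(1).tolist())
E
python3 - <<'E'
from h import *
c=np.load("w3.npy",allow_pickle=True).item();T=T_wc(c,c["st"])
tray([disc(c,T,q,.059) for q in [(337,238),(416,238),(410,280)]],[1,4,5])
h=disc(c,T,(282,314),c["st"]["tool_pos"][2]+.0155,9);print("held",h.round(4),(h-c["st"]["tool_pos"]).round(4))
E
```

```text
yaw -7.32 org [0.4814 0.1291] p2 [0.4428 0.1341] p6 [0.5143 0.0785] res mm [[0.3, -0.1], [-0.2, -0.0], [-0.1, 0.1]]
held [0.4012 0.238  0.2633] [0.0008 0.0021 0.0155]
```

```bash
python3 -m handwheel '-3 1.6 0 0 -1;-3 1.6 0 0 -1;-2.8 1.6 0 0 -1;-1.05 0.5 0 0 -1;0 0 2 0 -1' && python3 -m handwheel '0 0 5 0 -1;0 0 5 0 -1;0 0 3 0 -1;0 0 0 0 -1;0 0 0 0 -1' && python3 - <<'E'
from h import *
go(.442,.132,.0445,83)
E
```

```text
clock: 5.55
tool_pos: [0.4433, 0.1312, 0.2289]
ee_rot: [2.343, 2.091, 0.004]
force: [0.2, 0.3, -0.1]
opening: 0.0273
gripper_force: 29.7
clock: 6.18
tool_pos: [0.4426, 0.1319, 0.0991]
ee_rot: [2.341, 2.094, 0.002]
force: [0.5, -0.5, -0.6]
opening: 0.0271
gripper_force: 29.7
pos [0.4426 0.1319 0.0991] head 83.61 tilt [ 1.3e-03  4.0e-04 -1.0e+00] shift cm [-0.   -0.07  5.46] turn 0.011 t 6.17
```

```bash
python3 -m handwheel '0 -0.05 2 0 -1;0 0 2 0 -1;0 0 1 0 -1;0 0 0.3 0 -1;0 0 0 0 -1' && python3 -m handwheel '0 0 0.2 0 -1;0 0 0 0 -1;0 0 0 0 -1' && python3 - <<'E'
from h import *
go(.442,.132,.0435,83)
E
```

```text
clock: 6.8
tool_pos: [0.4419, 0.1316, 0.0457]
ee_rot: [2.342, 2.093, 0.002]
force: [0.4, -0.3, -1.0]
opening: 0.0272
gripper_force: 29.7
clock: 7.18
tool_pos: [0.442, 0.1316, 0.0435]
ee_rot: [2.342, 2.093, 0.002]
force: [0.6, 0.4, 3.4]
opening: 0.0275
gripper_force: 29.9
pos [0.442  0.1316 0.0435] head 83.58 tilt [ 1.4e-03  3.0e-04 -1.0e+00] shift cm [ 0.04 -0.01  0.  ] turn 0.01 t 7.17
```

```bash
python3 -m handwheel '0 0 0 0 1;0 0 0 0 1;0 0 0 0 1;0 0 0 0 1;0 0 -2 0 1' && python3 -m handwheel '0 0 -5 0 1;0 0 -5 0 1;0 0 -5 0 1;0 0 -5 0 1;-5 0.6 0 0 1' && python3 -m handwheel '-5 0.6 0 0 1;-5 0.6 0 0 1;-5 0.6 0 0 1;-5 0.6 0 0 1;-5 0.6 0 0 1' && python3 -m handwheel '-5 0.6 0 0 1;-2 3 0 0 1;1 4.5 0 0 1;1 5 0 0 1;0 4 0 0 1' && python3 -m handwheel '0 1 1.3 0 1;0 0 0 0 1;0 0 0 0 1' &&  python3 - <<'E'
from h import *
go(.627,-.245,.25,83.6);snap("wrist","w4")
E
```

```text
clock: 7.8
tool_pos: [0.4399, 0.1313, 0.062]
ee_rot: [-2.341, -2.092, 0.004]
force: [-0.1, -0.3, 0.1]
opening: 0.0856
gripper_force: 0.0
clock: 8.43
tool_pos: [0.4442, 0.0826, 0.2673]
ee_rot: [2.332, 2.097, 0.011]
force: [0.6, -0.2, -1.3]
opening: 0.0851
gripper_force: 0.0
clock: 9.05
tool_pos: [0.4433, -0.1723, 0.263]
ee_rot: [2.342, 2.093, 0.0]
force: [1.2, 1.0, 0.3]
opening: 0.0855
gripper_force: 0.0
clock: 9.68
tool_pos: [0.6095, -0.239, 0.2626]
ee_rot: [-2.341, -2.094, -0.0]
force: [0.5, -0.8, 0.4]
opening: 0.0854
gripper_force: 0.0
clock: 10.05
tool_pos: [0.6165, -0.2404, 0.25]
ee_rot: [-2.342, -2.092, 0.001]
force: [-0.8, 0.2, 0.3]
opening: 0.0856
gripper_force: 0.0
pos [ 0.6165 -0.2404  0.25  ] head 83.55 tilt [-1.2e-03  6.0e-04 -1.0e+00] shift cm [-0.34  1.09 -0.  ] turn -0.001 t 10.05
```

View pics/w4.png

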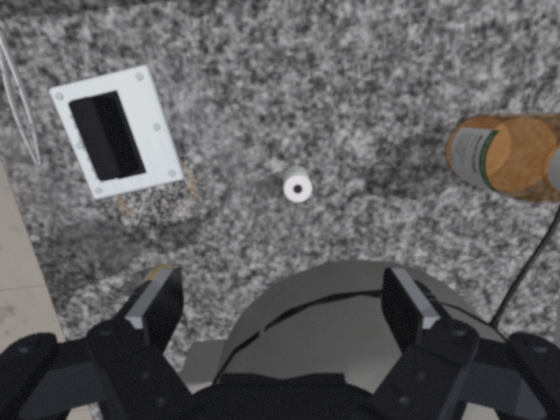

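Vial b's disc is at (297,188); the head is upper left, with its handle from about (95,95) to (125,178), and the grey centrifuge is at the bottom.

```bash
python3 - <<'E'
from h import *
c=np.load("w4.npy",allow_pickle=True).item();T=T_wc(c,c["st"])
p=disc(c,T,(297,188),.055);print(p.round(4));P=cloud(c,T)
for u,v in [(320,268),(320,300),(260,300),(460,150),(480,190)]: print(u,v,P[v,u].round(3))
go(p[0]-.0008,p[1]-.0015,.0395,83.6)
# handle/plate
print("plate corners",at_z(c,T,[(51,91),(146,66),(183,181),(98,198)],.040).round(4).tolist())
g=cv2.cvtColor(c["img"],cv2.COLOR_BGR2GRAY)
H=(P[...,2]>.078)&(P[...,2]<.092)&(P[...,0]<.56)&(P[...,1]>-.3);q=P[H][:,:2].astype(np.float32);print(len(q),cv2.minAreaRect(q),np.median(P[H][:,2]))
E
```

```text
[ 0.631  -0.2445  0.055 ]
320 268 [ 0.647 -0.339  0.04 ]
320 300 [ 0.64  -0.337  0.105]
260 300 [ 0.577 -0.371  0.039]
460 150 [ 0.792 -0.228  0.038]
480 190 [ 0.837 -0.284 -0.002]
pos [ 0.6167 -0.2406  0.2505] head 83.54 tilt [-2.e-04  1.e-04 -1.e+00] shift cm [-0.39  1.41 21.1 ] turn -0.001 t 10.1
plate corners [[0.4156, -0.131, 0.04], [0.5067, -0.1194, 0.04], [0.5183, -0.2275, 0.04], [0.4298, -0.2352, 0.04]]
2232 ((0.46543723344802856, -0.17674663662910461), (0.022404374554753304, 0.07014861702919006), 7.1663055419921875) 0.08215147845170512
```

```bash
python3 -m handwheel '-0.4 1.4 4 0 1;0 0 5 0 1;0 0 5 0 1;0 0 4.5 0 1;0 0 2.6 0 1' && python3 -m handwheel '0 0 0 0 1;0 0 0 0 -1;0 0 0 0 -1;0 0 0 0 -1;0 0 0 0 -1' 30 && python3 - <<'E'
from h import *
go(.6302,-.246,.0395,83.6)
E
```

```text
clock: 10.72
tool_pos: [0.6293, -0.2457, 0.0374]
ee_rot: [-2.341, -2.091, 0.001]
force: [0.5, -0.1, -0.7]
opening: 0.0857
gripper_force: 0.0
clock: 11.35
tool_pos: [0.632, -0.2465, 0.0404]
ee_rot: [2.341, 2.092, 0.001]
force: [-1.0, 0.5, 5.9]
opening: 0.0271
gripper_force: 29.4
pos [ 0.632  -0.2465  0.0404] head 83.58 tilt [ 0.0019 -0.001  -1.    ] shift cm [ 0.03 -0.19  0.09] turn -0.0 t 11.35
```

```bash
python3 -m handwheel '0 0 0 0 -1;0 0 -4 0 -1;0 0 -5.5 0 -1;0 0 -5.5 0 -1;0 0 -5.5 0 -1' && python3 -m handwheel '0 -2 -3.5 0 -1;-0.5 -4 0 0 -1;-0.5 -4.5 0 0 -1;-0.5 -4.5 0 0 -1;0 -4 0 0 -1' && python3 -m handwheel '4 -1 0 0 -1;5 -0.7 0 0 -1;5.5 -0.8 0 0 -1;5.5 -0.8 0 0 -1;5.5 -0.9 0 0 -1' && python3 -m handwheel '5.5 -0.9 0 0 -1;5.5 -0.9 0 0 -1;4 -0.7 1 0 -1;3 -0.5 2 0 -1;0 0 0 0 -1' && python3 -m handwheel '0 0 0 0 -1;0 0 0 0 -1;0 0 0 0 -1' && python3 - <<'E'
from h import *
go(.4,.2,.25,83.6);snap("wrist","w5")
E
```

```text
clock: 11.98
tool_pos: [0.6311, -0.2459, 0.2457]
ee_rot: [-2.342, -2.094, -0.0]
force: [0.9, 0.1, -1.0]
opening: 0.0276
gripper_force: 29.6
clock: 12.6
tool_pos: [0.4392, -0.2396, 0.279]
ee_rot: [2.342, 2.093, -0.0]
force: [-0.2, -0.6, -0.0]
opening: 0.0273
gripper_force: 29.8
clock: 13.22
tool_pos: [0.4273, 0.02, 0.2793]
ee_rot: [2.342, 2.093, 0.001]
force: [0.3, -0.1, -0.3]
opening: 0.0272
gripper_force: 29.8
clock: 13.85
tool_pos: [0.4165, 0.2019, 0.2477]
ee_rot: [-2.337, -2.097, 0.004]
force: [-0.9, 0.0, -1.0]
opening: 0.0271
gripper_force: 29.8
clock: 14.22
tool_pos: [0.4184, 0.1998, 0.2496]
ee_rot: [2.344, 2.091, 0.001]
force: [0.2, -0.6, 0.5]
opening: 0.0273
gripper_force: 29.8
pos [0.4184 0.1998 0.2496] head 83.49 tilt [ 1.e-03  3.e-04 -1.e+00] shift cm [-0.19 -1.83 -0.05] turn -0.002 t 14.22
```

View pics/w5.png

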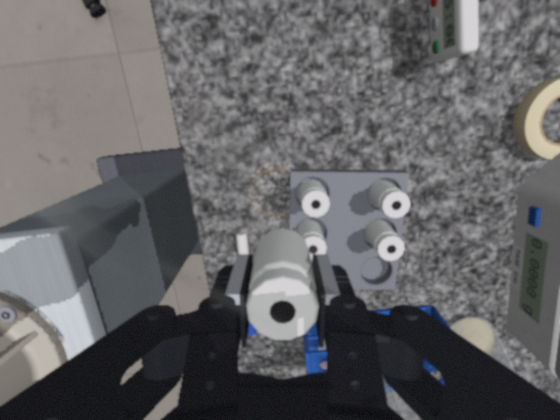

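Vial a stands in pocket 2 (disc 312,249). The others are at (315,204), (396,205) and (391,249), pocket 6 is open at (376,268), and the held vial's disc is at (282,312).

```bash
python3 - <<'E'
from h import *
c=np.load("w5.npy",allow_pickle=True).item();T=T_wc(c,c["st"])
d=[disc(c,T,q,.059) for q in [(315,204),(396,205),(391,249),(313,249)]];print(np.round(d,4).tolist())
tray(d[:3],[1,4,5])
h=disc(c,T,(282,312),c["st"]["tool_pos"][2]+.0148,9);o=(h-c["st"]["tool_pos"]);print(o.round(4))
print("mouth",at_z(c,T,[(376,269)],.018).round(4))
go(.5143-o[0],.0782-o[1],.2,83.6)
E
```

```text
[[0.449, 0.1795, 0.059], [0.526, 0.1696, 0.059], [0.5201, 0.1241, 0.059], [0.4421, 0.1323, 0.059]]
yaw -7.35 org [0.4815 0.129 ] p2 [0.4429 0.134 ] p6 [0.5143 0.0784] res mm [[0.2, -0.1], [-0.1, -0.0], [-0.1, 0.1]]
[0.0008 0.0027 0.0148]
mouth [[0.5145 0.081  0.018 ]]
pos [0.4183 0.1999 0.2495] head 83.5 tilt [ 9.e-04  3.e-04 -1.e+00] shift cm [-11.29  10.86   4.95] turn -0.002 t 14.28
```

```bash
python3 -m handwheel '-3.5 3.4 0 0 -1;-3.5 3.4 0 0 -1;-3.15 3.05 0 0 -1;-1 1 0 0 -1;0 0 2 0 -1' && python3 -m handwheel '0 0 5 0 -1;0 0 5 0 -1;0 0 3 0 -1;0 0 0 0 -1;0 0 0 0 -1' && python3 - <<'E'
from h import *
go(.5135,.0768,.0445,83.6)
E
```

```text
clock: 14.9
tool_pos: [0.5149, 0.0765, 0.2301]
ee_rot: [2.343, 2.089, 0.004]
force: [-0.3, 0.2, -0.4]
opening: 0.0273
gripper_force: 29.8
clock: 15.52
tool_pos: [0.514, 0.0778, 0.1004]
ee_rot: [2.341, 2.093, 0.002]
force: [0.0, 0.5, -0.1]
opening: 0.0272
gripper_force: 29.8
pos [0.514  0.0778 0.1004] head 83.6 tilt [ 1.7e-03  2.0e-04 -1.0e+00] shift cm [-0.11 -0.05  5.59] turn -0.0 t 15.53
```

```bash
python3 -m handwheel '-0.1 -0.05 2 0 -1;0 0 2 0 -1;0 0 1.2 0 -1;0 0 0.3 0 -1;0 0 0 0 -1' && python3 -m handwheel '0 0 0.2 0 -1;0 0 0 0 -1;0 0 0 0 -1' && python3 - <<'E'
from h import *
go(.5135,.0768,.0445,83)
E
```

```text
clock: 16.15
tool_pos: [0.5133, 0.0767, 0.0448]
ee_rot: [2.342, 2.093, 0.002]
force: [0.4, 0.6, -0.1]
opening: 0.0274
gripper_force: 29.8
clock: 16.52
tool_pos: [0.5136, 0.0767, 0.0444]
ee_rot: [2.341, 2.093, 0.003]
force: [-3.9, -0.0, 13.5]
opening: 0.0272
gripper_force: 31.0
pos [0.5136 0.0767 0.0444] head 83.59 tilt [ 2.7e-03  1.0e-04 -1.0e+00] shift cm [ 0.   -0.01 -0.01] turn 0.01 t 16.52
```

```bash
python3 -m handwheel '0 0 0 0 1;0 0 0 0 1;0 0 0 0 1;0 0 0 0 1;0 0 -2 0 1' && python3 -m handwheel '0 0 -5 0 1;0 0 -5 0 1;0 0 -5 0 1;3.5 -1.5 -5 0 1;3.5 -1.6 -2 0 1' && python3 -m handwheel '3.5 -1.6 0 0 1;0 0 0 0 1;0 0 0 0 1;0 0 0 0 1' && python3 - <<'E'
from h import *
go(.48,.19,.25,83.6);c,T=snap("wrist","w6")
E
```

```text
clock: 17.15
tool_pos: [0.5111, 0.0767, 0.0607]
ee_rot: [-2.34, -2.092, 0.004]
force: [0.0, 0.1, 0.2]
opening: 0.0853
gripper_force: 0.0
clock: 17.77
tool_pos: [0.4908, 0.1501, 0.285]
ee_rot: [2.342, 2.09, 0.007]
force: [0.2, 0.2, -0.0]
opening: 0.0854
gripper_force: 0.0
clock: 18.27
tool_pos: [0.478, 0.1852, 0.2813]
ee_rot: [-2.343, -2.092, 0.001]
force: [-0.0, -0.2, 0.6]
opening: 0.0854
gripper_force: 0.0
pos [0.478  0.1852 0.2813] head 83.51 tilt [-7.e-04 -3.e-04 -1.e+00] shift cm [0.5  0.15 3.13] turn -0.002 t 18.27
```

View pics/w6.png

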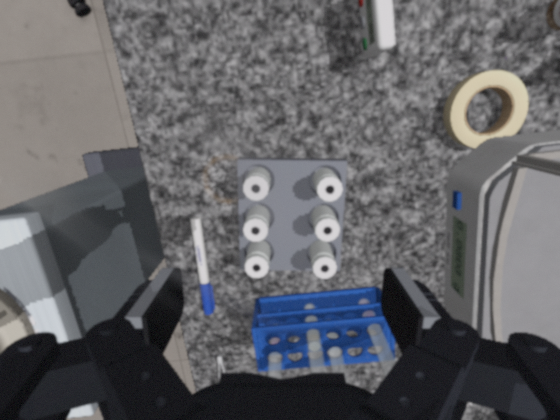

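All six vials are seated, with discs at (256,187), (329,189), (255,229), (327,230), (257,268) and (324,265).

```bash
python3 - <<'E'
from h import *
c=np.load("w6.npy",allow_pickle=True).item();T=T_wc(c,c["st"])
d=[disc(c,T,q,.059) for q in [(256,187),(329,189),(255,229),(327,230),(257,268),(324,265)]];print(np.round(d,4).tolist())
tray([d[i] for i in (0,1,3,4)],[1,4,5,3])
P=cloud(c,T);print([P[v,u].round(3)[2] for u,v in [(256,194),(329,196),(257,237),(327,238),(257,275),(324,272)]])
go(.45,-.10,.25,97)
E
```

```text
[[0.4493, 0.1795, 0.059], [0.5264, 0.1696, 0.059], [0.4425, 0.1329, 0.059], [0.5205, 0.1242, 0.059], [0.4376, 0.0886, 0.059], [0.5138, 0.079, 0.059]]
yaw -7.35 org [0.482  0.1291] p2 [0.4433 0.1341] p6 [0.5147 0.0785] res mm [[0.1, -0.2], [-0.1, -0.1], [-0.2, 0.1], [0.2, 0.2]]
[np.float64(0.058), np.float64(0.056), np.float64(0.058), np.float64(0.058), np.float64(0.059), np.float64(0.057)]
pos [0.478  0.1852 0.2813] head 83.5 tilt [-6.e-04 -2.e-04 -1.e+00] shift cm [-28.65   0.45   3.14] turn -0.236 t 18.32
```

```bash
python3 -m handwheel '-5 0.2 0 0 1;-5.5 0.2 0 0 1;-5.5 0.2 0 0 1;-5.5 0.2 0 0 1;-4.6 0.1 0 0 1' && python3 -m handwheel '-2.5 0 0 0 1;0 0 0 -0.12 1;0 0 0 -0.12 1;0 0 0 0 1;0 0 0 0 1' && python3 - <<'E'
from h import *
go(.46,-.1767,.25,97);c,T=snap("wrist","w7");P=cloud(c,T)
H=(P[...,2]>.076)&(P[...,2]<.092)&(P[...,0]<.56)&(P[...,1]>-.26)&(P[...,1]<-.1);q=P[H][:,:2].astype(np.float32);print(len(q),cv2.minAreaRect(q),np.median(P[H][:,2]))
E
```

```text
clock: 18.95
tool_pos: [0.457, -0.077, 0.2817]
ee_rot: [2.345, 2.091, 0.0]
force: [0.2, 0.2, 0.0]
opening: 0.0856
gripper_force: 0.0
clock: 19.58
tool_pos: [0.4546, -0.0995, 0.2816]
ee_rot: [-2.078, -2.356, -0.0]
force: [1.7, 1.2, -0.8]
opening: 0.0856
gripper_force: 0.0
pos [ 0.4546 -0.0995  0.2816] head 97.18 tilt [-1.e-04  1.e-04 -1.e+00] shift cm [-7.73 -0.43  3.16] turn 0.003 t 19.57
1305 ((0.46488872170448303, -0.17655101418495178), (0.02161184698343277, 0.07057681679725647), 6.590270519256592) 0.08209217345889575
```

View pics/w7.png

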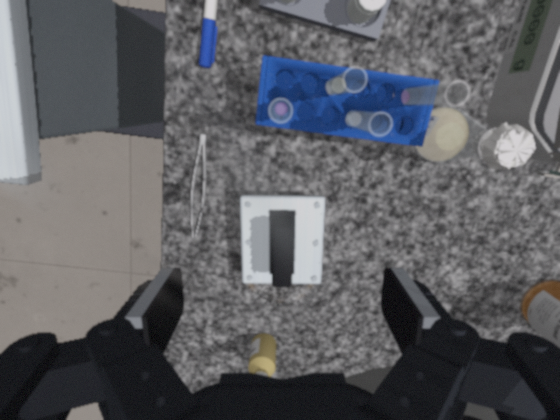

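The plate corners are at (240,196), (325,196), (322,284) and (243,284), and the handle is nearly vertical in the image, from (283,211) to (283,280).

```bash
python3 - <<'E'
from h import *
c=np.load("w7.npy",allow_pickle=True).item();T=T_wc(c,c["st"]);P=cloud(c,T)
g=cv2.cvtColor(c["img"],cv2.COLOR_BGR2GRAY)
m=(P[...,2]>.032)&(P[...,2]<.049)&(P[...,0]>.39)&(P[...,0]<.54)&(P[...,1]>-.26)&(P[...,1]<-.1)
q=P[m][:,:2].astype(np.float32);print("plate",len(q),cv2.minAreaRect(q),np.median(P[m][:,2]))
b=((g>150)&(np.indices(g.shape)[0]>185)&(np.indices(g.shape)[0]<300)&(np.indices(g.shape)[1]>225)&(np.indices(g.shape)[1]<340)).astype(np.uint8)
n,l,s,_=cv2.connectedComponentsWithStats(b);k=1+s[1:,4].argmax()
uv=np.argwhere(l==k)[:,::-1].astype(float);X=at_z(c,T,uv,.04)[:,:2].astype(np.float32);print("plate img",len(uv),cv2.minAreaRect(X))
go(.465,-.1767,.064,97)
E
```

```text
plate 5848 ((0.464753121137619, -0.17664314806461334), (0.09596767276525497, 0.11058702319860458), 6.600005149841309) 0.03842014908977834
plate img 5249 ((0.4667571187019348, -0.17553116381168365), (0.09955523908138275, 0.10895159095525742), 6.685417175292969)
pos [ 0.4546 -0.0993  0.2816] head 97.22 tilt [-1.e-04  1.e-04 -1.e+00] shift cm [-7.81  0.06 21.76] turn 0.004 t 19.62
```

```bash
python3 -m handwheel '-4 0 0 0.01 1;-4 -0.05 2 0 1;0 0 5 0 1;0 0 5 0 1;0 0 4 0 1' && python3 -m handwheel '0 0 2 0 1;0 0 0 0 1;0 0 0 0 1' && python3 - <<'E'
from h import *
go(.4642,-.1785,.065,96.6)
E
```

```text
clock: 20.25
tool_pos: [0.4634, -0.1783, 0.1198]
ee_rot: [-2.087, -2.346, 0.0]
force: [-0.3, 0.3, 0.2]
opening: 0.0853
gripper_force: 0.0
clock: 20.62
tool_pos: [0.4647, -0.1789, 0.1026]
ee_rot: [2.086, 2.347, 0.001]
force: [-0.7, -0.0, 0.5]
opening: 0.0852
gripper_force: 0.0
pos [ 0.4647 -0.1789  0.1026] head 96.74 tilt [ 1.2e-03 -6.0e-04 -1.0e+00] shift cm [ 0.05 -0.05  3.76] turn 0.003 t 20.62
```

```bash
python3 -m handwheel '0.05 -0.05 2 0 1;0 0 1.3 0 1;0 0 0.4 0 1;0 0 0 0 1;0 0 0 0 1' && python3 -m handwheel '0 0 0 0 -1;0 0 0 0 -1;0 0 0 0 -1;0 0 0 0 -1;0 0 0 0 -1' 80 && python3 - <<'E'
from h import *
go(.4642,-.1785,.065,96.6)
E
```

```text
clock: 21.25
tool_pos: [0.4639, -0.1784, 0.0653]
ee_rot: [2.086, 2.348, 0.0]
force: [-0.4, -1.3, -0.5]
opening: 0.0855
gripper_force: 0.0
clock: 21.88
tool_pos: [0.4635, -0.1782, 0.0649]
ee_rot: [2.086, 2.348, -0.0]
force: [-0.6, 0.2, 3.4]
opening: 0.0211
gripper_force: 78.0
pos [ 0.4635 -0.1782  0.0649] head 96.76 tilt [ 1.e-04 -1.e-04 -1.e+00] shift cm [-0.04  0.07 -0.01] turn 0.003 t 21.88
```

```bash
python3 -m handwheel '0 0 -1 0 -1;0 0 -3 0 -1;0 0 -4 0 -1;0 0 -4 0 -1;0 0 -4 0 -1' && python3 -m handwheel '0 0 -4 0 -1;0 0 -2 0.08 -1;0 0 0 0.08 -1;0 0 0 0.08 -1;0 0 0 0 -1' && python3 - <<'E'
from h import *
go(.481,.1273,.28,82.65)
E
```

```text
clock: 22.5
tool_pos: [0.4631, -0.1779, 0.2261]
ee_rot: [-2.086, -2.348, -0.0]
force: [-0.3, -1.0, -4.1]
opening: 0.0204
gripper_force: 78.4
clock: 23.12
tool_pos: [0.4632, -0.178, 0.2847]
ee_rot: [-2.351, -2.082, 0.0]
force: [-1.0, 0.2, -2.0]
opening: 0.0211
gripper_force: 78.6
pos [ 0.4632 -0.178   0.2847] head 83.06 tilt [-4.e-04  4.e-04 -1.e+00] shift cm [30.52 -1.92  0.48] turn 0.007 t 23.12
```

```bash
python3 -m handwheel '2 -0.1 0 0.007 -1;4 -0.25 0 0 -1;4 -0.25 0 0 -1;4.2 -0.3 0 0 -1;4.2 -0.3 0 0 -1' && python3 -m handwheel '4.2 -0.3 0 0 -1;4 -0.2 0 0 -1;2.5 -0.15 0 0 -1;1.4 -0.1 0 0 -1;0 0 0 0 -1' && python3 -m handwheel '0 0 0 0 -1;0 0 0 0 -1;0 0 0 0 -1' && python3 - <<'E'
from h import *
go(.481,.1273,.137,82.65)
c,T=snap("wrist","w8");P=cloud(c,T);M=R.from_rotvec(c["st"]["ee_rot"]).as_matrix();Q=(P-c["st"]["tool_pos"])@M
# plate seen in tool frame: z about +.025 (plate top 24 mm beyond TCP)
m=(Q[...,2]>.015)&(Q[...,2]<.034)&(abs(Q[...,0])<.08)&(abs(Q[...,1])<.07)&(c["range_z"]>0)
q=Q[m];print(len(q),cv2.minAreaRect(q[:,:2].astype(np.float32)),np.median(q[:,2]),q.min(0).round(4),q.max(0).round(4))
A=np.c_[q[:,:2],np.ones(len(q))];print("tilt",np.linalg.lstsq(A,q[:,2],rcond=None)[0].round(4))
E
```

```text
clock: 23.75
tool_pos: [0.4749, 0.0072, 0.2847]
ee_rot: [-2.358, -2.075, 0.0]
force: [0.6, 0.0, -3.3]
opening: 0.0214
gripper_force: 78.6
clock: 24.38
tool_pos: [0.4831, 0.1272, 0.2846]
ee_rot: [-2.358, -2.076, 0.001]
force: [-0.1, -0.8, -3.0]
opening: 0.0216
gripper_force: 78.6
clock: 24.75
tool_pos: [0.4833, 0.1261, 0.2848]
ee_rot: [2.361, 2.072, 0.0]
force: [0.7, -0.1, -3.5]
opening: 0.0213
gripper_force: 78.6
pos [0.4833 0.1261 0.2848] head 82.54 tilt [ 1.e-04  0.e+00 -1.e+00] shift cm [ 0.09 -0.25 14.78] turn -0.002 t 24.75
22910 ((0.0013896748423576355, 0.00035442039370536804), (0.10974205285310745, 0.09672678261995316), 0.2080751359462738) 0.02653707750068298 [-0.0536 -0.0479  0.015 ] [0.0563 0.0489 0.0333]
tilt [ 0.0048 -0.0004  0.0263]
```

```bash
python3 -m handwheel '0.13 -0.2 1 0 -1;0 0 3 0 -1;0 0 3 0 -1;0 0 2.5 0 -1;0 0 1 0 -1' && python3 -m handwheel '0 0 0 0 -1;0 0 0 0 -1;0 0 0 0 -1' && python3 - <<'E'
from h import *
go(.4814,.1277,.137,82.65)
E
```

```text
clock: 25.42
tool_pos: [0.48, 0.1283, 0.1777]
ee_rot: [-2.358, -2.072, 0.004]
force: [0.3, 0.5, -2.9]
opening: 0.0209
gripper_force: 78.6
clock: 25.8
tool_pos: [0.4822, 0.1285, 0.1808]
ee_rot: [2.359, 2.073, 0.003]
force: [-0.4, -0.0, -3.2]
opening: 0.0214
gripper_force: 78.6
pos [0.4822 0.1285 0.1808] head 82.61 tilt [ 2.e-03  3.e-04 -1.e+00] shift cm [-0.09 -0.07  4.38] turn -0.001 t 25.8
```

```bash
python3 -m handwheel '-0.08 -0.07 1 0 -1;0 0 1 0 -1;0 0 1 0 -1;0 0 0.8 0 -1;0 0 0.3 0 -1' && python3 -m handwheel '0 0 0.2 0 -1;0 0 0 0 -1;0 0 0 0 -1;0 0 0 0 -1;0 0 0 0 -1' && python3 - <<'E'
from h import *
go(.4814,.1277,.137,82.65)
c,T=snap("wrist","w8");P=cloud(c,T);M=R.from_rotvec(c["st"]["ee_rot"]).as_matrix();Q=(P-c["st"]["tool_pos"])@M
m=(Q[...,2]>.015)&(Q[...,2]<.034)&(abs(Q[...,0])<.08)&(abs(Q[...,1])<.07)
q=Q[m];print(cv2.minAreaRect(q[:,:2].astype(np.float32)),np.median(q[:,2]),np.abs(c["st"]["qvel"]).max().round(4),c["st"]["gripper_force"])
# top camera: handle/plate vs tray in one calibration
c,T=snap("top","t2");P=cloud(c,T)
m=(P[...,2]>.095)&(P[...,2]<.125)&(abs(P[...,0]-.48)<.08)&(abs(P[...,1]-.127)<.08);q=P[m];print("top plate",len(q),cv2.minAreaRect(q[:,:2].astype(np.float32)),np.median(q[:,2]))
E
```

```text
clock: 26.42
tool_pos: [0.4801, 0.1276, 0.1378]
ee_rot: [-2.359, -2.073, 0.002]
force: [0.3, -0.1, -2.5]
opening: 0.0213
gripper_force: 78.6
clock: 27.05
tool_pos: [0.4807, 0.1277, 0.1369]
ee_rot: [2.36, 2.074, 0.001]
force: [1.3, -0.2, -3.5]
opening: 0.0212
gripper_force: 78.6
pos [0.4807 0.1277 0.1369] head 82.61 tilt [ 4.e-04  1.e-04 -1.e+00] shift cm [ 0.01  0.07 -0.01] turn -0.001 t 27.05
((0.0013733990490436554, 0.0005047284066677094), (0.10969959199428558, 0.0968414768576622), 0.08175560086965561) 0.026540690040983063 0.0017 78.61201643943787
top plate 542 ((0.4775553345680237, 0.10060881078243256), (0.05428868904709816, 0.09558437764644623), 82.39557647705078) 0.11169321815617861
```

```bash
python3 -c "
from cell import manip
print(manip.hand_in())"
```

```text
the job is handed in; nothing more can be done
None
```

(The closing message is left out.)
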